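# Shut the recycling chute: fold the flap and tuck it under the lip

## Task

The recycling is sorted, so shut the bench chute with your fingertips: push its standing steel flap over onto the mouth, then press it down and push it forward (its raised step gives a hold) until its free edge is fully home beneath the retaining lip and it stays shut when you let go. Pick nothing up: leave the bottle, the can, the saucer and the tray where they are.

Things in the scene. Friction and masses are not known exactly. Their poses are not given: they have to be found in the camera images.
- chute: Fixed open-topped bare steel box on the bench, 134 mm (x) by 130 mm (y), 95 mm high, mouth on top, hinge along its near edge, retaining lip along its far edge, a sloping spout on its +y side ending over the tray. Origin on the bench, 55 mm in x beyond the hinge axis. x runs level from hinge to lip (within 0.6 rad of the robot's x), y along the hinge, z up.
- hinge_mid (a point): Middle of the flap's hinge axis, 97.5 mm above the bench. Fixed to the chute, with the chute's axes: it does not turn with the flap. The hinge pin is 9 mm thick and 110 mm long; small cheeks beside its ends rise 4 mm above the axis.
- lip_mid (a point): Middle of the near edge of the retaining lip, on its underside: 105 mm in x from the hinge axis, 5.5 mm above it; the chute's axes. The lip is a fixed level steel strip 127 mm long and 3 mm thick, reaching 22 mm in x from this edge to a back wall. With the flap shut, the leaf's top face passes 4 mm below the lip's underside.
- step_mid (a point): Middle of the top edge of the raised step on the leaf's outer face (upper face when shut; towards the robot when standing). The step is a stamped louvre 40 mm wide; its 9 mm high upright rear face looks to the hinge, 62 mm from the hinge axis plus joint leaf; it slopes down forward over 26 mm. Axes turn with the flap: x from hinge to free edge, z out of the outer face.
- leaf_edge (a point): Middle of the free edge of the flap's leaf, 100 mm from the hinge axis plus joint leaf. The leaf is a steel plate 110 mm wide, 92 mm long, 3 mm thick; its mid-plane, in which this point lies, passes through the hinge axis. Axes as those of step_mid.
- flap (a joint): Fold angle, rad: 0 is level, shut on the mouth (a stop); grows as it opens, pi/2 upright, at most 2.0 (leaning to the robot). Starts between 1.1 and 1.75. Stiff, lightly sprung hinge: left above 0.7 it stays; let go lower, it springs up to 0.4 to 0.7 unless its edge is beneath the lip. About 0.1 N m holds it down.
- leaf (a joint): How far the leaf has slid out along its plane, away from the hinge, m: 0 is slid back (5 mm short of the lip when shut), 0.016 fully home (a stop; 11 mm beneath the lip). Starts at 0, takes about 1 N to slide, stays where left when the flap is level. Slid out before the flap is down, it would strike the top of the lip.
- bottle: Bystander: green glass bottle, 60 mm diameter, 200 mm tall, standing; origin at the centre of its foot. Beside the chute on its -y side; changes places with the can.
- can: Bystander: crushed drink can, 66 mm diameter, about 60 mm tall, standing; origin at the centre of its foot.
- saucer: Bystander: white chipped ceramic saucer, 140 mm diameter, 13 mm high, beyond the lip; origin at the centre of its underside.
- tray: Bystander: black plastic tray, 200 by 150 by 26 mm, beside the chute beneath its spout on the +y side; origin at the centre of its underside.
There are look-alikes about, which are no part of the job. There is more than one size of the chute; the job needs the larger.

How it is judged:
By the outcome, as a careful person would: the job done as asked, in the order asked, and still so for the second after the job is handed in, with the robot touching nothing.
It also fails if it takes over 45 s, if anything falls off the work surface, if the arm or the gripper's body presses on something with over 40 N, if the wrist force passes 120 N, or if a joint passes its speed limit or range.

## Robot

A 6-joint arm with a two-finger parallel gripper is mounted at the origin on the work surface. World frame = base frame: x ahead of the robot, y to its left, z up, the work surface at z = 0. Lengths are in m, angles in rad, forces in N, time in s.
With the tool pointing down it reaches from about 0.35 to 0.775 m from the base axis. Payload 5.5 kg.
Tool frame: the origin (TCP) lies midway between the tips of the shut fingers; the grasp point (between the pads) lies grip_point_offset behind it (grip_point_offset is the distance from the TCP to the grasp point, in m); z points along the fingers, y is the direction in which the jaws open and shut (so a half turn about z gives the same grasp; the last joint's range is limited). The gripper opens to 85 mm and grips with 20 to 120 N. Pads are 22 mm wide; open, the fingers measure 114 mm over their backs; the gripper's body (76 mm by 85 mm) begins 54 mm behind the grasp point. The pads swing forward as they close: fully open they stand 13 mm farther back than shut.
Start: joints at [-1.372, 0.313, 0.046, 1.304, 0, 1.431], TCP at [0.191, -0.542, 0.231] pointing down, gripper open.
Joint ranges: [-2.76, 2.76], [-0.86, 1.69], [-1.03, 1.26], [-2.2, 2.34], [-1.47, 1.5], [-3.14, 3.14]. Speed limits (rad/s): [2.57, 2.57, 3.14, 3.14, 3.14, 3.14].

## Interface

Orientations are given as a unit quaternion [w, x, y, z].
In Python, from workcell import * gives the robot as it stands.
- The arm moves only by the tool send_rows, never from a script. Its argument "series" is one flat list of numbers, 7 for each row, row after row: the shift along the tool's x, y, z in cm, then the turn, a rotation vector about the tool's x, y, z in degrees, then the opening, from 0 (shut) to 1 (fully open). A call has 1 to 10 rows; each row is the pose to reach, as a shift and turn from the pose commanded when the call began, along the tool's axes at that moment; what a row does not reach only later rows make up. A row lasts 1/12 s, in which the tool goes at most 41.7 mm and 7.16 degrees, less where a joint would pass 70% of its speed; a pose out of reach is approached as far as the arm can. A call with a gripper value outside its range is refused whole. The fingers move at their own pace and stop on an object; "newtons" is the grip in N (left out, the last holds). Time passes only in rows, so rows that repeat a pose let the fingers close. It gives the time, the measured TCP pose, the force and the opening at its end, in the units of the state.
- get_state(): the state, without advancing time (a new reading comes with each control period).
- read_camera(name): name is "side" or "top" or "wrist"; returns the picture (400x640x3 uint8, blue, green, red); there is no depth.
- camera_info(name): a dict with "K" (3x3 intrinsics, pixels), "xyz" and "attitude" of the camera in the world. Camera axes: x right, y down, z forward; pixel columns grow to the right and rows downward; lengths in m; the calibration is good to about 2 mm. A picture is of the moment at which its call begins: read the wrist's pose just before it. camera_info takes no time and is no camera call; for the wrist camera it gives the pose at the moment of the call.
- hand_in(): hands the job in, once; it reports no verdict.
Trained networks look in the newest picture that a camera, given by its name, has taken for a name from the list of things; names that differ only in an ending like _2 or _b are one class to them, and where a whole thing is asked for, a point or a joint stands for the part that bears it (a point fixed in the world has none). Each returns a list of dicts, best first, with "p" (0 to 1); they miss things now and then, are a little off and sometimes report something else, mostly with a low value. They report only what shows in the picture. A call takes as long as a camera call. They do not tell look-alikes from the thing itself.
- silhouettes(camera, label): "pixels" (400x640 bool, what is visible of it) and "box" ([left, top, width, height] in pixels, round what is visible of it).
The state is a dict: "clock": time; "joint_pos": joint angles; "qvel": joint speeds; "tau": joint torques, N m; "tcp_pos": TCP position; "orientation": TCP orientation; "wrist_force": force on the tool from outside, world axes, zero at the start; "ft_torque": the same for the moment, N m; "finger_gap": finger opening in m.
Only numpy, scipy, OpenCV 4.12 (cv2) and the standard library are available. Lean on these libraries where they do the work, as an engineer would, in place of code of your own. Each camera call takes 0.05 s, during which the arm holds its last target. There are 200 camera calls.

## Working session

There is one attempt and no reset: what is moved stays moved. The work goes in short steps, Python scripts to look and compute and a tool call to move; the robot and the scene stay as the last step left them, time stands still between calls to the robot, and variables do not carry over. Pictures are saved under pics/ and viewed, about 8 in all and at most 12, crops included, and the job is handed in when it is done.

Besides the shell and the picture viewer there is one more tool, called as name(argument=value, ...) on one line, values as JSON. send_rows: Moves the arm, as the interface text tells. Its arguments: {"type":"object","properties":{"series":{"type":"array"},"newtons":{"type":"number"}},"required":["series"]}

```bash
mkdir -p pics; ls
cat > h.py <<'E'
from workcell import *
import numpy as np, cv2
from scipy.spatial.transform import Rotation as R
def cam(n):
    i=camera_info(n); K=np.array(i["K"]); q=np.array(i["attitude"],float)
    M=q if q.shape==(3,3) else R.from_quat(q[[1,2,3,0]]).as_matrix()
    return K,np.array(i["xyz"]),M
def proj(n,P):
    K,t,M=cam(n); c=(np.atleast_2d(P)-t)@M; u=c@K.T; return u[:,:2]/u[:,2:]
def ray(n,uv):
    K,t,M=cam(n); d=M@np.linalg.solve(K,[uv[0],uv[1],1]); return t,d/np.linalg.norm(d)
def atz(n,uv,z):
    t,d=ray(n,uv); return t+d*(z-t[2])/d[2]
def tri(obs):
    A=np.zeros((3,3));b=np.zeros(3)
    for n,uv in obs:
        t,d=ray(n,uv); P=np.eye(3)-np.outer(d,d); A+=P;b+=P@t
    return np.linalg.solve(A,b)
E
python3 - <<'E'
from h import *
for n in ("side","top"):
    im=read_camera(n); cv2.imwrite(f"pics/{n}0.png",im)
    print(n,camera_info(n))
    for l in ("chute","flap","bottle","can","saucer","tray"):
        for r in silhouettes(n,l): print(l,round(r["p"],2),r["box"])
print(get_state())
E
```

```text
pics
side {'K': array([[411.89740379,   0.        , 315.61383782],
       [  0.        , 411.89740379, 198.05416238],
       [  0.        ,   0.        ,   1.        ]]), 'xyz': array([ 0.53103561, -0.83695792,  0.61442501]), 'attitude': array([-0.49456957,  0.86849084, -0.0266074 ,  0.02041176])}
chute 0.97 [180.1, 296.7, 69.6, 79.1]
chute 0.77 [287.8, 201.8, 77.1, 121.1]
flap 0.83 [289.5, 205.9, 26.7, 69.2]
flap 0.6 [181.3, 297.8, 52.3, 41.8]
bottle 0.93 [293.1, 285.3, 36.2, 106.2]
bottle 0.7 [264.5, 214.8, 79.8, 47.3]
can 0.18 [292.3, 201.8, 21.3, 72.7]
saucer 0.84 [367.2, 272.8, 69.4, 45.9]
tray 0.83 [264.7, 210.4, 77.4, 50.2]
top {'K': array([[513.27104249,   0.        , 327.18210512],
       [  0.        , 513.27104249, 201.11217953],
       [  0.        ,   0.        ,   1.        ]]), 'xyz': array([0.49662938, 0.02206424, 1.64663422]), 'attitude': array([-0.03065132,  0.70720461, -0.70600118,  0.02201088])}
chute 0.97 [362.6, 186.7, 63.2, 45.7]
chute 0.66 [415.8, 257.1, 49.6, 34.2]
flap 0.8 [387.8, 212.0, 40.9, 15.6]
flap 0.56 [434.4, 264.9, 26.4, 26.6]
bottle 0.62 [456.7, 20
[... 180 characters left out ...]
60.0, 183.4, 68.4, 51.9]
{'clock': 0.7, 'joint_pos': array([-1.37163537e+00,  3.13151955e-01,  4.60810659e-02,  1.30360125e+00,
       -6.66704817e-06,  1.43120710e+00]), 'qvel': array([0.00160785, 0.0004277 , 0.00035652, 0.00034972, 0.00016323,
       0.0009826 ]), 'tau': array([-1.24581984e-03, -4.80287540e+01,  2.98750180e+01, -3.36824978e-04,
       -1.84677365e-04,  1.17887507e-05]), 'tcp_pos': array([ 0.19107841, -0.54235539,  0.23134278]), 'orientation': array([ 6.21651093e-05,  9.85690296e-01,  1.68566414e-01, -1.48281414e-06]), 'wrist_force': array([ 0.08110132,  0.19445727, -0.07157758]), 'ft_torque': array([ 0.00917588, -0.01223692, -0.02369304]), 'finger_gap': 0.0853348963110153}
```

Run:
```python
import cv2
a=cv2.imread("pics/side0.png")[180:400,160:460]; b=cv2.imread("pics/top0.png")[130:300,300:500]
cv2.imwrite("pics/s1.png",cv2.resize(a,None,fx=2.66,fy=2.66,interpolation=cv2.INTER_CUBIC))
cv2.imwrite("pics/t1.png",cv2.resize(b,None,fx=3.5,fy=3.5,interpolation=cv2.INTER_CUBIC))
```

```text
(no output)
```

View pics/s1.png

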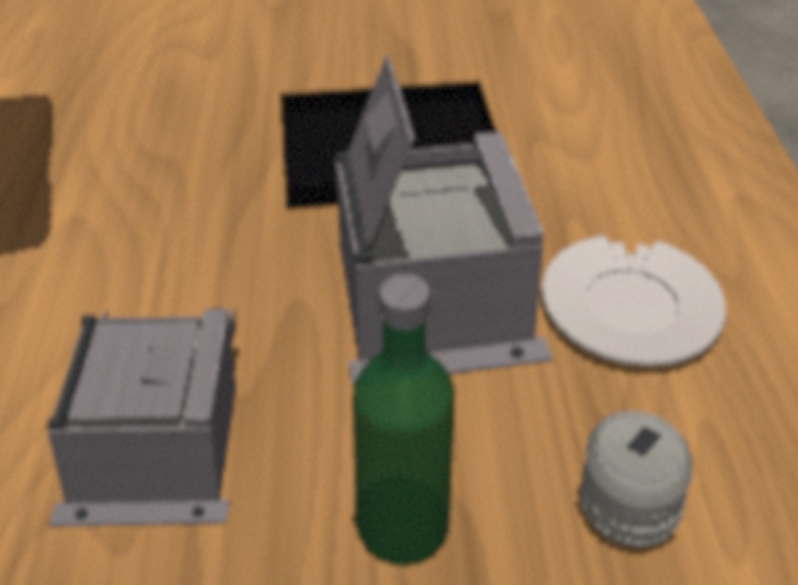

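View pics/t1.png

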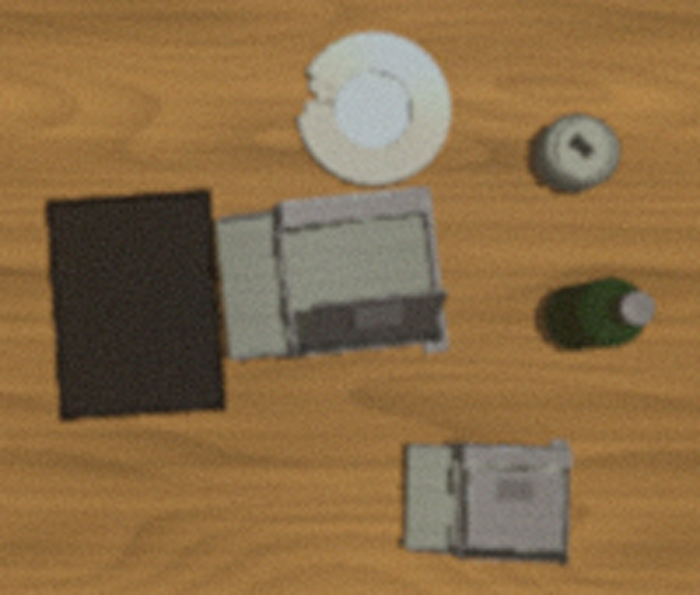

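```bash
cat >> h.py <<'E'
def world(p,loc): # p=x,y (hinge mid),yaw ; loc hinge frame
    c,s=np.cos(p[2]),np.sin(p[2]); l=np.atleast_2d(loc)
    return np.c_[p[0]+c*l[:,0]-s*l[:,1],p[1]+s*l[:,0]+c*l[:,1],.0975+l[:,2]]
def leaf(f,d,y,n=0): return [d*np.cos(f)-n*np.sin(f),y,d*np.sin(f)+n*np.cos(f)]
E
python3 - <<'E'
from h import *
from scipy.optimize import least_squares
T=lambda u,v:(300+u/3.5,130+v/3.5); S=lambda u,v:(160+u/2.66,180+v/2.66)
L=.0635
lips=[(.127,L,.0085),(.127,-L,.0085),(.105,L,.0085),(.105,-L,.0085)]
tp=[T(277,203),T(430,187),T(283,227),T(432,212)]
sp=[S(497,132),S(542,235),S(477,138),S(518,237)]
tl=[T(297,311),T(443,292)]; sl=[S(388,58),S(411,137)]
def model(p):
    lf=[leaf(p[3],.1,.055),leaf(p[3],.1,-.055)]
    W=world(p,lips+lf)
    return proj("top",W),proj("side",W)
def res(p):
    a,b=model(p)
    return np.r_[(a-np.array(tp+tl)).ravel(),(b-np.array(sp+sl)).ravel()]
r=least_squares(res,[.45,-.1,0,1.3],loss="soft_l1")
print(r.x); print(res(r.x).reshape(-1,2).round(1))
np.save("p.npy",r.x); p=r.x
for n,o,k,(r0,r1,c0,c1) in (("top","t2",5,(170,250,340,450)),("side","s2",5,(190,320,270,380))):
    im=cv2.imread(f"pics/{n}0.png")[r0:r1,c0:c1]; im=cv2.resize(im,None,fx=k,fy=k,interpolation=cv2.INTER_CUBIC)
    f=p[3]
    polys=[lips[:2]+[lips[3],lips[2]],[leaf(f,.008,.055),leaf(f,.1,.055),leaf(f,.1,-.055),leaf(f,.008,-.055)],
      [leaf(f,.062,.02,.0105),leaf(f,.062,-.02,.0105),leaf(f,.088,-.02,.0015),leaf(f,.088,.02,.0015)]]
    for q in polys:
        u=((proj(n,world(p,q))-[c0,r0]+.5)*k).round().astype(int); cv2.polylines(im,[u],True,(0,0,255),1)
    cv2.imwrite(f"pics/{o}.png",im)
a=cv2.imread("pics/t2.png");b=cv2.imread("pics/s2.png")
E
python3 -c "
import cv2,numpy as np
a=cv2.imread('pics/t2.png');b=cv2.imread('pics/s2.png')
a=cv2.resize(a,(400,int(a.shape[0]*400/a.shape[1])));b=cv2.resize(b,(400,int(b.shape[0]*400/b.shape[1])))
h=max(len(a),len(b));c=np.zeros((h,800,3),'u1');c[:len(a),:400]=a;c[:len(b),400:]=b;cv2.imwrite('pics/c2.png',c)"
```

```text
[ 0.53336698 -0.19341512  0.09856749  1.23114647]
[[ 0.8 -0.7]
 [-1.  -0.2]
 [-0.2 -0.3]
 [-0.7 -0.1]
 [ 4.2 -2.1]
 [ 1.2 -0.5]
 [ 1.3  0. ]
 [-0.  -0.3]
 [-1.2 -1.4]
 [-2.4  0.1]
 [-0.5 -1. ]
 [-0.2  1.1]]
```

View pics/c2.png

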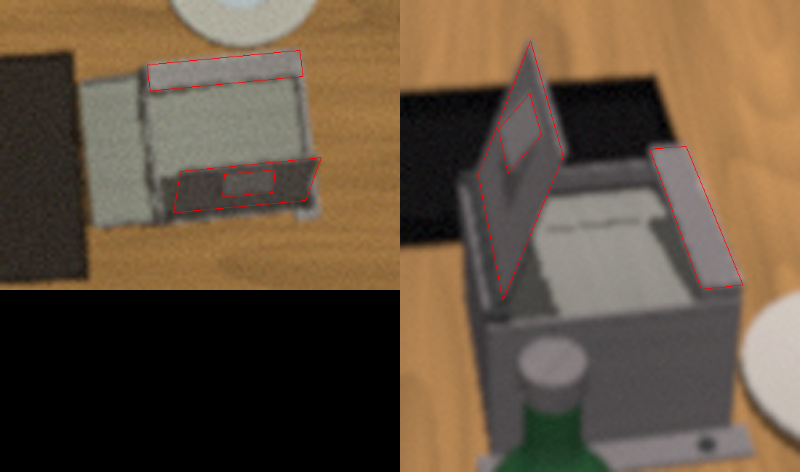

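The side crop shows the small, shut chute at about (145,410). The large chute is at about (440,230), with its flap leaning over the mouth. The bottle is at (405,420), in front of the large chute, the can at (638,480) and the saucer at (632,300). The overlay of the fitted model matches the lip, leaf and step in both views: hinge (0.533, -0.193), yaw 0.099, fold 1.23.

```bash
cat >> h.py <<'E'
HW=.011
def tcp(p,corner,t,y=0): # corner=(x,z) of front tip edge in hinge frame, forward tilt t
    X=np.array([np.cos(t),0,np.sin(t)]); Z=np.array([np.sin(t),0,-np.cos(t)]); Y=np.cross(Z,X)
    loc=np.array([corner[0],y,corner[1]])-HW*X
    return world(p,loc)[0], R.from_euler("z",p[2]).as_matrix()@np.c_[X,Y,Z]
def start():
    try: d=np.load("cmd.npz"); return d["x"],d["M"]
    except FileNotFoundError:
        s=get_state(); q=s["orientation"]; return s["tcp_pos"],R.from_quat(q[[1,2,3,0]]).as_matrix()
def row(x,M,c=None):
    x0,M0=c or start()
    return np.r_[(M0.T@(x-x0)*100).round(2),np.degrees(R.from_matrix(M0.T@M).as_rotvec()).round(1)]
def sent(r):
    x0,M0=start(); np.savez("cmd.npz",x=x0+M0@np.array(r[:3])/100,M=M0@R.from_rotvec(np.radians(r[3:6])).as_matrix())
def fold(f,d,n=.0015): q=leaf(f,d,0,n); return (q[0],q[2])
E
python3 - <<'E'
from h import *
p=np.load("p.npy")
print(p[:3],start()); print(row(*tcp(p,(-.07,.15),0)))
E
```

```text
[ 0.53336698 -0.19341512  0.09856749] (array([ 0.19107841, -0.54235539,  0.23134278]), array([[ 9.43170728e-01,  3.32308558e-01,  1.80347081e-05],
       [ 3.32308557e-01, -9.43170720e-01, -1.23050995e-04],
       [-2.38810901e-05,  1.22051185e-04, -9.99999992e-01]]))
[ 36.01 -23.46  -1.62   0.     0.    13.8 ]
```

send_rows(series=[4,-2.6,-1.6,0,0,2,0,8,-5.2,-1.6,0,0,4,0,12,-7.8,-1.6,0,0,6,0,16,-10.4,-1.6,0,0,8,0,20,-13,-1.6,0,0,10,0,24,-15.6,-1.6,0,0,12,0,28,-18.2,-1.6,0,0,13.8,0,32,-20.8,-1.6,0,0,13.8,0,36,-23.5,-1.6,0,0,13.8,0,36,-23.5,-1.6,0,0,13.8,0], newtons=20)

```text
clock: 1.53
tcp_pos: [0.4441, -0.2116, 0.2477]
orientation: [0.0, 0.999, 0.049, 0.0]
wrist_force: [0.5, -0.9, -0.3]
finger_gap: 0.0001
```

Run:
```python
from h import *
p=np.load("p.npy"); sent([36,-23.5,-1.6,0,0,13.8]); print(start()[0])
im=read_camera("wrist"); f=p[3]
L=.0635
polys=[[(.127,L,.0085),(.127,-L,.0085),(.105,-L,.0085),(.105,L,.0085)],[leaf(f,.008,.055),leaf(f,.1,.055),leaf(f,.1,-.055),leaf(f,.008,-.055)],
      [leaf(f,.062,.02,.0105),leaf(f,.062,-.02,.0105),leaf(f,.088,-.02,.0015),leaf(f,.088,.02,.0015)]]
for q in polys: cv2.polylines(im,[proj("wrist",world(p,q)).round().astype(int)],True,(0,0,255),1)
cv2.imwrite("pics/w1.png",im)
for ff,d,n,t in ((1.23,.05,.03,.43),(1.23,.05,.01,.43),(1.1,.049,0,.4),(.95,.048,0,.35),(.8,.047,0,.3),(.65,.046,0,.25),(.5,.045,0,.2),(.35,.044,0,.15),(.2,.043,0,.07),(.08,.042,0,0),(0,.042,0,0)):
    x,M=tcp(p,fold(ff,d,n),t); print(ff,row(x,M),x.round(3))
```

```text
[0.77945085 0.05741879 0.26375095]
1.23 [-22.88  28.85  11.36   3.    24.5  -13.6 ] [ 0.512 -0.196  0.15 ]
1.23 [-21.05  28.39  12.03   3.    24.5  -13.6 ] [ 0.531 -0.194  0.143]
1.1 [-19.62  28.04  12.68   2.8   22.8  -13.7 ] [ 0.545 -0.192  0.137]
0.95 [-19.08  27.91  13.1    2.5   19.9  -13.7 ] [ 0.551 -0.192  0.133]
0.8 [-18.63  27.8   13.58   2.1   17.1  -13.7 ] [ 0.555 -0.191  0.128]
0.65 [-18.27  27.71  14.11   1.8   14.2  -13.8 ] [ 0.559 -0.191  0.123]
0.5 [-18.01  27.64  14.68   1.4   11.4  -13.8 ] [ 0.562 -0.191  0.117]
0.35 [-17.84  27.6   15.28   1.1    8.5  -13.8 ] [ 0.564 -0.19   0.111]
0.2 [-17.77  27.58  15.85   0.5    3.9  -13.8 ] [ 0.564 -0.19   0.105]
0.08 [-17.8   27.59  16.29   0.    -0.   -13.8 ] [ 0.564 -0.19   0.101]
0 [-17.79  27.59  16.62   0.    -0.   -13.8 ] [ 0.564 -0.19   0.098]
```

View pics/w1.png

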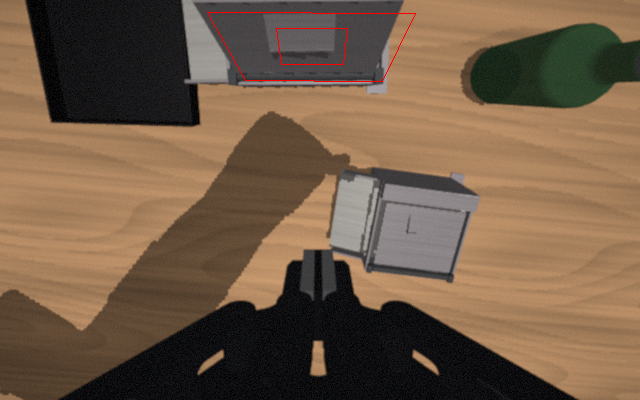

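The wrist view shows the hinge pin at columns 232–383, row 82, and the step at (265–335, 12–52). The model lies about 10 px right of this and too low for the upper part. I'll back off for one wider wrist view and refit.

send_rows(series=[-4,0,-2,0,0,0,0,-8,0,-4,0,0,0,0,-9,0,-5,0,0,0,0,-9,0,-5,0,0,0,0,-9,0,-5,0,0,0,0,-9,0,-5,0,0,0,0])

```text
clock: 2.08
tcp_pos: [0.3539, -0.2225, 0.2971]
orientation: [0.0, 0.999, 0.049, 0.0]
wrist_force: [-0.0, 0.3, 0.1]
finger_gap: -0.0001
```

```bash
rm -f cmd.npz
python3 - <<'E'
from h import *
s=get_state();print(s["tcp_pos"],s["orientation"],np.abs(s["qvel"]).max())
i=camera_info("wrist");np.savez("w2.npz",**{k:np.array(v) for k,v in i.items()})
im=read_camera("wrist"); cv2.imwrite("pics/w2raw.png",im)
print(i["xyz"],i["attitude"])
r=silhouettes("wrist","flap"); print([(round(a["p"],2),a["box"]) for a in r])
cv2.imwrite("pics/w2.png",cv2.resize(im[0:230,130:470],None,fx=2.35,fy=2.35,interpolation=cv2.INTER_CUBIC))
E
```

```text
[ 0.35394483 -0.22250074  0.29706265] [1.86999788e-04 9.98812245e-01 4.87232647e-02 3.28207641e-04] 0.019169857472529393
[ 0.43317928 -0.21519475  0.43973623] [ 0.11508986  0.73154164 -0.66392824 -0.1039252 ]
[(0.74, [364.1, 107.7, 91.0, 78.1])]
```

View pics/w2.png

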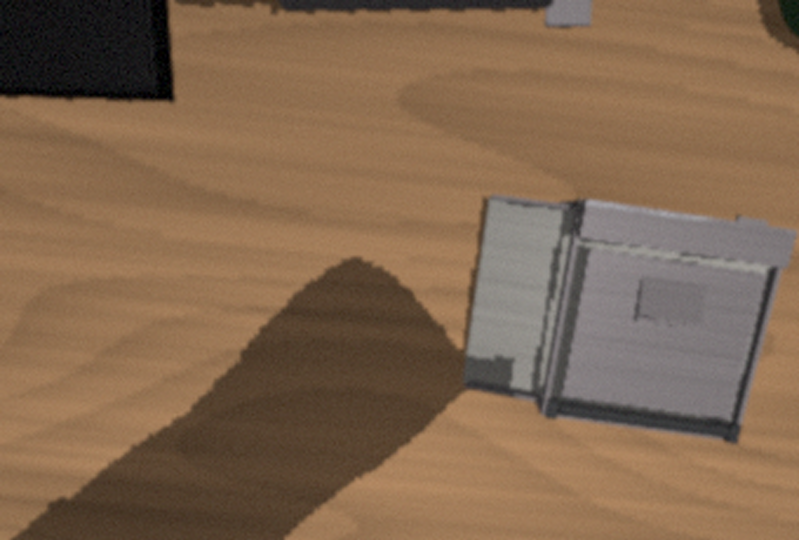

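The chute lies above the frame in this view, because the camera looks back towards the fingers. I'll go above the chute instead.

send_rows(series=[4,0,-3,0,0,0,0,8,0,-6,0,0,0,0,12,0,-6,0,0,0,0,16,0,-6,0,0,0,0,20,0,-6,0,0,0,0,24,0,-6,0,0,0,0,24,0,-6,0,0,0,0,24,0,-6,0,0,0,0,24,0,-6,0,0,0,0])

```text
clock: 2.93
tcp_pos: [0.5928, -0.1982, 0.3552]
orientation: [-0.001, 0.999, 0.05, -0.002]
wrist_force: [0.7, -0.4, 0.0]
finger_gap: 0.0
```

Run:
```python
from h import *
s=get_state();print(s["tcp_pos"],s["orientation"],np.abs(s["qvel"]).max())
i=camera_info("wrist");np.savez("w3.npz",**{k:np.array(v) for k,v in i.items()})
im=read_camera("wrist"); cv2.imwrite("pics/w3raw.png",im)
r=silhouettes("wrist","flap"); print([(round(a["p"],2),a["box"]) for a in r])
cv2.imwrite("pics/w3.png",im)
```

```text
[ 0.5928002  -0.19824108  0.35515042] [-7.24334862e-04  9.98764924e-01  4.96517891e-02 -1.67391521e-03] 0.059209018778628046
[(0.87, [357.3, 276.6, 64.5, 32.0]), (0.62, [260.5, 197.4, 100.7, 17.9])]
```

View pics/w3.png

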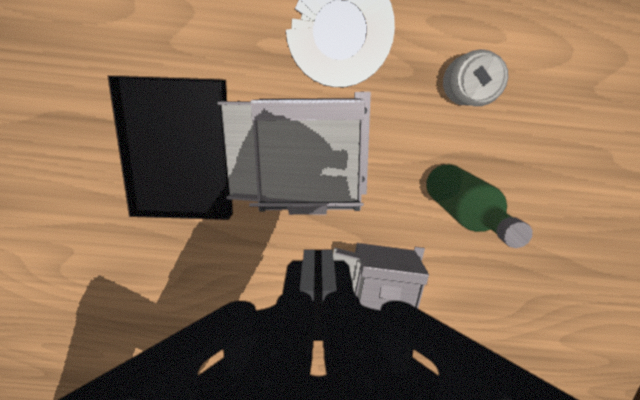

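Run:
```python
from h import *
im=cv2.imread("pics/w3raw.png")[80:230,210:390]
im=cv2.resize(im,None,fx=4,fy=4,interpolation=cv2.INTER_CUBIC)
p=np.load("p.npy"); f=p[3]; L=.0635
i=np.load("w3.npz"); import h
h.camera_info=lambda n:{k:i[k] for k in i.files}
polys=[[(.127,L,.0085),(.127,-L,.0085),(.105,-L,.0085),(.105,L,.0085)],[leaf(f,.008,.055),leaf(f,.1,.055),leaf(f,.1,-.055),leaf(f,.008,-.055)],
      [leaf(f,.062,.02,.0105),leaf(f,.062,-.02,.0105),leaf(f,.088,-.02,.0015),leaf(f,.088,.02,.0015)]]
for q in polys: cv2.polylines(im,[((proj("wrist",world(p,q))-[210,80]+.5)*4).round().astype(int)],True,(0,0,255),1)
cv2.imwrite("pics/w3o.png",im)
```

```text
(no output)
```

View pics/w3o.png

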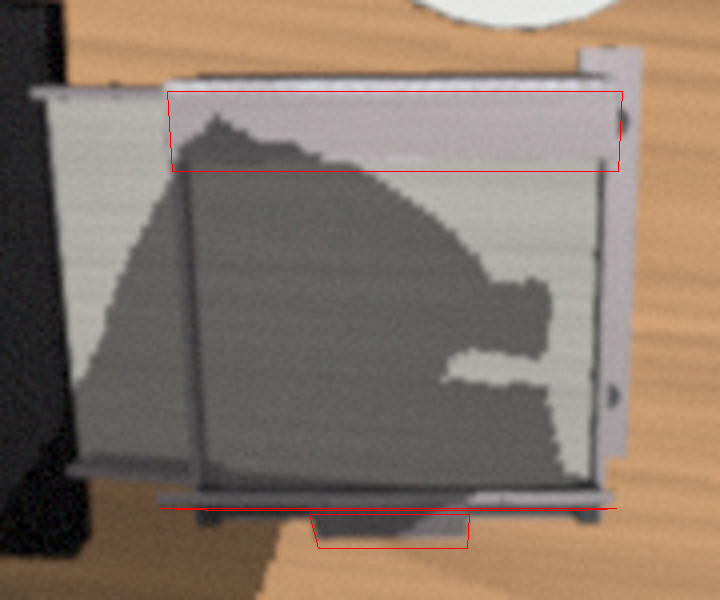

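The w1 mismatch came from the arm still moving during that picture. Settled, the model agrees to within about 3 mm: lip back edge at row 82 against 91 in the x4 crop, leaf edge at 500 against 508. I'll shift the model by +1.5 mm in x and go.

Run:
```python
from h import *
p=np.load("p.npy"); p[0]+=.0015; np.save("p.npy",p)
s=get_state(); x0,M0=start(); print(s["tcp_pos"],np.abs(s["qvel"]).max()); np.savez("cmd.npz",x=x0,M=M0)
for c,t in (((-.07,.15),0),((-.07,.15),.43),(fold(1.23,.05,.03),.43)):
    x,M=tcp(p,c,t); print(row(x,M),x.round(3))
```

```text
[ 0.59158186 -0.19866707  0.35728501] 0.028586910201205632
[-13.68  -1.07  10.99  -0.     0.    -0.  ] [ 0.454 -0.201  0.248]
[-13.58  -1.07  11.45   0.    24.7   -0.  ] [ 0.455 -0.201  0.243]
[-7.73 -1.07 20.73  0.   24.7  -0.  ] [ 0.513 -0.196  0.15 ]
```

send_rows(series=[-4,0,2,0,0,0,0,-8,-0.5,5,0,0,0,0,-12,-1,8,0,6,0,0,-13.6,-1.1,11,0,12,0,0,-13.6,-1.1,11.4,0,18,0,0,-13.6,-1.1,13,0,24.7,0,0,-11.6,-1.1,16,0,24.7,0,0,-9.6,-1.1,19,0,24.7,0,0,-7.7,-1.1,20.7,0,24.7,0,0,-7.7,-1.1,20.7,0,24.7,0,0])

```text
clock: 3.87
tcp_pos: [0.5132, -0.1943, 0.1478]
orientation: [-0.011, 0.976, 0.047, 0.213]
wrist_force: [-1.2, -0.5, -0.2]
finger_gap: -0.0004
```

Run:
```python
from h import *
p=np.load("p.npy"); sent([-7.7,-1.1,20.7,0,24.7,0]); print(start()[0])
s=get_state(); print(s["tcp_pos"],s["wrist_force"])
for ff,d,n,t in ((1.23,.05,.01,.43),(1.1,.049,0,.4),(.95,.048,0,.35),(.8,.047,0,.3),(.65,.046,0,.25),(.5,.045,0,.2),(.35,.044,0,.15),(.2,.043,0,.07),(.08,.042,0,0),(0,.042,0,0)):
    x,M=tcp(p,fold(ff,d,n),t); print(ff,row(x,M),x.round(3))
```

```text
[ 0.51371009 -0.19521532  0.15034764]
[ 0.51316955 -0.19430206  0.14776735] [-1.19474526 -0.47928255 -0.24278148]
1.23 [ 1.39  0.03  1.41  0.   -0.   -0.  ] [ 0.532 -0.194  0.143]
1.1 [ 2.47  0.03  2.61  0.   -1.7  -0.  ] [ 0.547 -0.192  0.137]
0.95 [ 2.79  0.03  3.22  0.   -4.6  -0.  ] [ 0.552 -0.192  0.133]
0.8 [ 3.02  0.03  3.85  0.   -7.5  -0.  ] [ 0.557 -0.191  0.128]
0.65 [  3.13   0.03   4.49   0.   -10.3   -0.  ] [ 0.561 -0.191  0.123]
0.5 [  3.14   0.03   5.12   0.   -13.2   -0.  ] [ 0.563 -0.191  0.117]
0.35 [  3.05   0.03   5.74   0.   -16.1   -0.  ] [ 0.565 -0.19   0.111]
0.2 [  2.88   0.03   6.28   0.   -20.6   -0.  ] [ 0.566 -0.19   0.105]
0.08 [  2.67   0.03   6.67   0.   -24.7   -0.  ] [ 0.566 -0.19   0.101]
0 [  2.54   0.03   6.98   0.   -24.7   -0.  ] [ 0.566 -0.19   0.098]
```

send_rows(series=[0.7,0,0.7,0,0,0,0,1.4,0,1.4,0,0,0,0,2,0,2,0,-1,0,0,2.47,0,2.6,0,-1.7,0,0,2.65,0,2.9,0,-3,0,0,2.8,0,3.2,0,-4.6,0,0,2.9,0,3.55,0,-6,0,0,3.02,0,3.85,0,-7.5,0,0,3.02,0,3.85,0,-7.5,0,0])

```text
clock: 4.62
tcp_pos: [0.5596, -0.1912, 0.1281]
orientation: [-0.007, 0.988, 0.049, 0.149]
wrist_force: [0.7, -0.2, 1.2]
finger_gap: 0.0001
```

Run:
```python
from h import *
p=np.load("p.npy"); sent([3.02,0,3.85,0,-7.5,0]); print(start()[0])
s=get_state(); print(s["tcp_pos"],s["wrist_force"])
a=read_camera("side")[180:320,260:400]; cv2.imwrite("pics/s3.png",cv2.resize(a,None,fx=4,fy=4,interpolation=cv2.INTER_CUBIC))
for ff,d,n,t in ((.65,.046,0,.25),(.5,.045,0,.2),(.35,.044,0,.15),(.2,.043,0,.07),(.08,.042,0,0),(0,.042,0,0),(0,.042,-.003,0)):
    x,M=tcp(p,fold(ff,d,n),t); print(ff,row(x,M),x.round(3))
```

```text
[ 0.55700924 -0.19096576  0.12795535]
[ 0.55961279 -0.19122258  0.12809037] [ 0.69018479 -0.21807218  1.1708438 ]
0.65 [ 0.19  0.03  0.62  0.   -2.8  -0.  ] [ 0.561 -0.191  0.123]
0.5 [ 0.29  0.03  1.25  0.   -5.7  -0.  ] [ 0.563 -0.191  0.117]
0.35 [ 0.28  0.03  1.87  0.   -8.6  -0.  ] [ 0.565 -0.19   0.111]
0.2 [  0.18   0.03   2.43  -0.   -13.1   -0.  ] [ 0.566 -0.19   0.105]
0.08 [  0.02   0.03   2.84  -0.   -17.2   -0.  ] [ 0.566 -0.19   0.101]
0 [ -0.06   0.03   3.17  -0.   -17.2   -0.  ] [ 0.566 -0.19   0.098]
0 [ -0.15   0.03   3.45  -0.   -17.2   -0.  ] [ 0.566 -0.19   0.094]
```

View pics/s3.png

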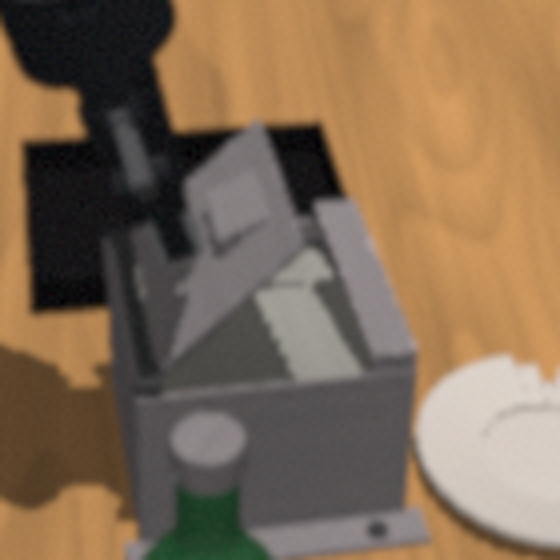

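The flap is at about 0.8, with the fingertip on the leaf behind the step at about (185,250). Contact force is light. I'll fold it down.

send_rows(series=[0.19,0,0.6,0,-2.8,0,0,0.25,0,0.95,0,-4.3,0,0,0.25,0,1.25,0,-5.7,0,0,0.25,0,1.6,0,-7.2,0,0,0.2,0,1.9,0,-8.6,0,0,0.15,0,2.4,0,-13,0,0,0,0,2.85,0,-17.2,0,0,-0.05,0,3.15,0,-17.2,0,0,-0.1,0,3.3,0,-17.2,0,0,-0.1,0,3.3,0,-17.2,0,0])

```text
clock: 5.5
tcp_pos: [0.5695, -0.1902, 0.0986]
orientation: [0.001, 0.999, 0.05, 0.003]
wrist_force: [0.1, 3.2, 12.7]
finger_gap: -0.0002
```

Run:
```python
from h import *
p=np.load("p.npy"); sent([-.1,0,3.3,0,-17.2,0]); print(start()[0])
s=get_state(); print(s["tcp_pos"],s["wrist_force"])
a=read_camera("side")[180:320,260:400]; cv2.imwrite("pics/s4.png",cv2.resize(a,None,fx=4,fy=4,interpolation=cv2.INTER_CUBIC))
for d,n in ((.042,-.003),(.055,-.003),(.065,-.003),(.07,-.003),(.078,-.003),(.082,-.003)):
    x,M=tcp(p,fold(0,d,n),0); print(d,row(x,M),x.round(3))
```

```text
[ 0.56574481 -0.19010381  0.09612852]
[ 0.56946425 -0.19022685  0.09859143] [ 0.09256473  3.15006162 12.7400302 ]
0.042 [-0.01  0.03  0.16 -0.    0.   -0.  ] [ 0.566 -0.19   0.094]
0.055 [ 1.29  0.02  0.16 -0.    0.   -0.  ] [ 0.579 -0.189  0.094]
0.065 [ 2.29  0.02  0.16 -0.    0.   -0.  ] [ 0.589 -0.188  0.094]
0.07 [ 2.79  0.02  0.16 -0.    0.   -0.  ] [ 0.594 -0.188  0.094]
0.078 [ 3.59  0.02  0.16 -0.    0.   -0.  ] [ 0.602 -0.187  0.094]
0.082 [ 3.99  0.02  0.16 -0.    0.   -0.  ] [ 0.606 -0.186  0.094]
```

View pics/s4.png

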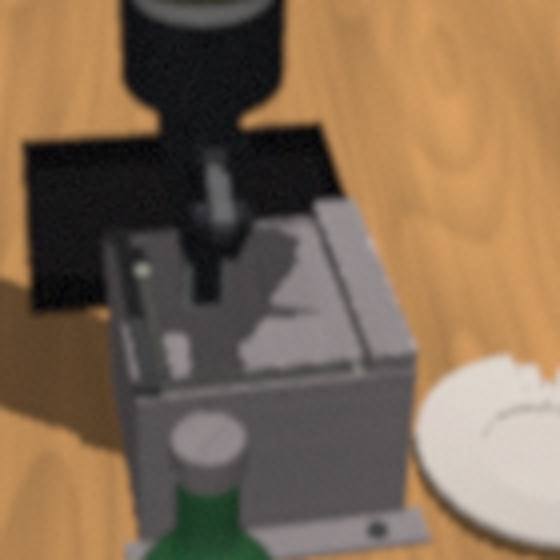

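The flap is down level: tip z is 0.0986 against 0.099 expected, and it is pressed with 12.7 N. Next I'll slide it forward.

send_rows(series=[0.4,0,0,0,0,0,0,0.8,0,0,0,0,0,0,1.2,0,0,0,0,0,0,1.6,0,0,0,0,0,0,2.0,0,0,0,0,0,0,2.4,0,0,0,0,0,0,2.7,0,0,0,0,0,0,3.0,0,0,0,0,0,0,3.2,0,0,0,0,0,0,3.2,0,0,0,0,0,0])

```text
clock: 6.38
tcp_pos: [0.5961, -0.1878, 0.0977]
orientation: [0.001, 0.999, 0.048, -0.002]
wrist_force: [-10.2, -0.6, 17.1]
finger_gap: -0.0001
```

send_rows(series=[0.2,0,0,0,0,0,0,0.4,0,0,0,0,0,0,0.6,0,0,0,0,0,0,0.8,0,0,0,0,0,0,0.8,0,0,0,0,0,0])

```text
clock: 6.8
tcp_pos: [0.6023, -0.1872, 0.0972]
orientation: [0.001, 0.999, 0.048, -0.004]
wrist_force: [-14.2, -1.2, 17.2]
finger_gap: 0.0002
```

Run:
```python
from h import *
p=np.load("p.npy"); sent([3.2,0,0,0,0,0]);sent([.8,0,0,0,0,0]); print(start()[0])
s=get_state(); print(s["tcp_pos"],s["wrist_force"]); print((s["tcp_pos"][:2]-p[:2])@[np.cos(p[2]),np.sin(p[2])]+.011)
a=read_camera("side")[180:320,260:400]; cv2.imwrite("pics/s5.png",cv2.resize(a,None,fx=4,fy=4,interpolation=cv2.INTER_CUBIC))
```

```text
[ 0.60555386 -0.18620024  0.09609698]
[ 0.60234384 -0.18717713  0.097184  ] [-14.20371141  -1.1853912   17.16395592]
0.07876320399454043
```

View pics/s5.png

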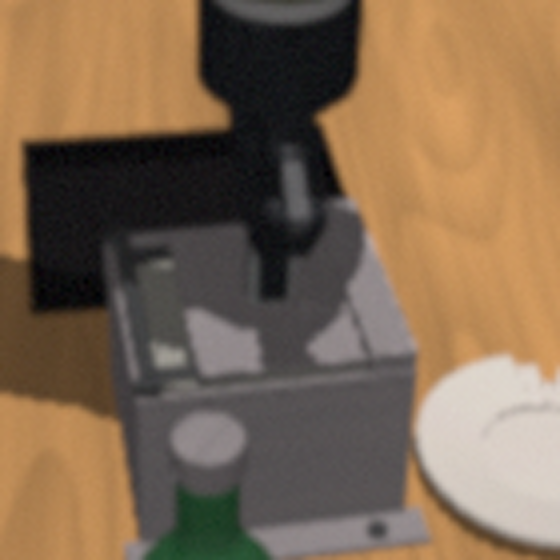

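The leaf has slid, with a gap now open at the hinge at about (165,310). Its edge is under the lip. I'll push on to feel for the stop.

send_rows(series=[0.2,0,0,0,0,0,0,0.4,0,0,0,0,0,0,0.4,0,0,0,0,0,0,0.4,0,0,0,0,0,0])

```text
clock: 7.18
tcp_pos: [0.6025, -0.187, 0.0966]
orientation: [0.001, 0.999, 0.048, -0.007]
wrist_force: [-23.1, -4.1, 20.2]
finger_gap: 0.0
```

send_rows(series=[0.2,0,0,0,0,0,0,0.4,0,0,0,0,0,0,0.4,0,0,0,0,0,0,0.4,0,0,0,0,0,0])

```text
clock: 7.52
tcp_pos: [0.6027, -0.1869, 0.0961]
orientation: [0.001, 0.999, 0.047, -0.011]
wrist_force: [-32.9, -4.4, 24.7]
finger_gap: -0.0001
```

A firm stop: 8 mm more command moved the tip only 0.4 mm while the force rose to 33 N. I'll unload the forward push, keeping a slight one so the leaf isn't dragged back, and lift straight off.

send_rows(series=[-0.4,0,0,0,0,0,0,-0.7,0,-0.2,0,0,0,0,-0.8,0,-0.5,0,0,0,0,-0.9,0,-0.9,0,0,0,0,-1,0,-1.5,0,0,0,0,-1.2,0,-3,0,0,0,0,-1.5,0,-6,0,0,0,0,-3,0,-10,0,0,0,0,-6,0,-14,0,0,0,0,-10,0,-18,0,0,0,0])

```text
clock: 8.35
tcp_pos: [0.5322, -0.1937, 0.2605]
orientation: [0.0, 0.999, 0.05, 0.001]
wrist_force: [0.3, 0.4, 0.3]
finger_gap: 0.0002
```

send_rows(series=[-4,0,-1,0,0,0,0,-8,0,-2,0,0,0,0,-8,0,-2,0,0,0,0,-8,0,-2,0,0,0,0,-8,0,-2,0,0,0,0,-8,0,-2,0,0,0,0])

```text
clock: 8.85
tcp_pos: [0.4529, -0.2016, 0.2783]
orientation: [0.0, 0.999, 0.049, 0.0]
wrist_force: [-0.4, 0.3, 0.5]
finger_gap: 0.0001
```

Run:
```python
from h import *
p=np.load("p.npy"); s=get_state(); print(s["clock"],s["tcp_pos"],s["wrist_force"])
K=4;a=read_camera("side")[190:320,260:400]; b=read_camera("top")[170:250,340:440]
a=cv2.resize(a,None,fx=3,fy=3,interpolation=cv2.INTER_CUBIC); b=cv2.resize(b,None,fx=3.7,fy=3.7,interpolation=cv2.INTER_CUBIC)
for im,n,o,k,e in ((a,"side",(260,190),3,.016),(b,"top",(340,170),3.7,.016)):
    q=[leaf(0,.062+e,.02,.0105),leaf(0,.062+e,-.02,.0105),leaf(0,.088+e,-.02,.0015),leaf(0,.088+e,.02,.0015)]
    cv2.polylines(im,[((proj(n,world(p,q))-o+.5)*k).round().astype(int)],True,(0,0,255),1)
c=np.zeros((400,800,3),"u1"); c[:a.shape[0],:a.shape[1]]=a[:400]; c[:b.shape[0],425:425+b.shape[1]]=b; cv2.imwrite("pics/fin.png",c)
```

```text
8.85 [ 0.45288    -0.20155837  0.27828389] [-0.43326536  0.3307328   0.52948077]
```

View pics/fin.png

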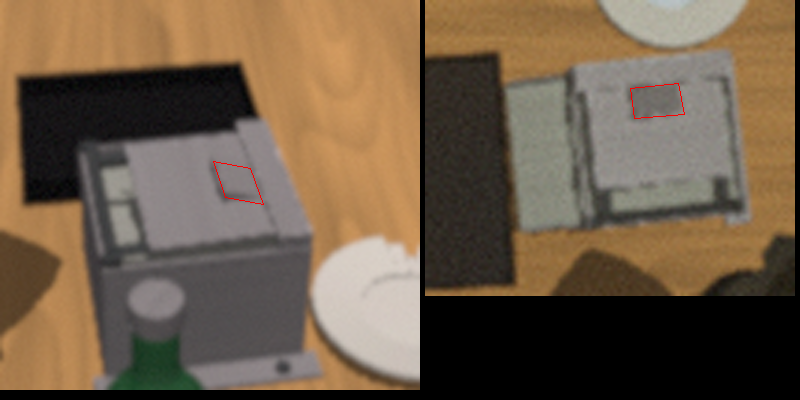

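Side and top pictures both show the flap level and its edge under the lip. The step, at about (238,183) in the side view and (657,100) in the top view, lies on the predicted fully-home outline. The saucer, tray and bottle are where they were.

```bash
python3 -c "
from workcell import *
hand_in()"
```

```text
the job is handed in; nothing more can be done
```

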